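# Serve the bun with the tongs from the revolving pastry case

### The job

Turn the revolving pastry case by the knob on its top until the round bun stands in the middle of the opening. Then pick up the kitchen tongs, grip the bun with their jaws, take it out and hold it up over the empty end of the stoneware serving board, about ten centimetres above it; finish like that, still holding, with the bun in the closed tongs and not put down. Touch the pastries only with the tongs, leave the other two on their saucers, and leave the mug, bowl and cup where they stand.

Things in the scene. Friction and masses are not known exactly. Their poses are not given: they have to be found in the camera images.
- case: Round revolving pastry case, fixed, 300 mm across: dark wood base disc (top at z 19 mm), clear curved wall (radius 143 mm, z 19 to 150 mm) round back and sides, clear round top plate (radius 147 mm with brass rim, z 149 to 156 mm; small brass studs on the rim to 163 mm). Origin on its vertical axis at worktop level; x points from the opening to the back.
- opening (a point): Middle of the opening in the case's wall, 143 mm from the case axis, 85 mm above the worktop. The wall is missing over 66 degrees either side of it: 260 mm wide, clear from the turntable to the top plate (z 33 to 149 mm).
- case_axis (a point): Point on the case's vertical axis, 34 mm above the worktop (height of the saucers' floors).
- turntable (a joint): Turntable angle (rad), 0 at the start, positive counter-clockwise from above; turns freely either way (friction 0.05 N m) and stays where left. A marble disc of radius 129 mm, top at z 33 mm, with three white saucers (radius 39 mm, floor at z 34 mm, rim to z 38 mm) 82 mm from the axis, 120 degrees apart, one pastry on each; all turn with it.
- knob (a point): Centre of the grip of the round fluted wooden knob on top of the case, on its axis, fixed to the turntable. 43 mm in diameter, grip from z 175 to 190 mm, top at z 198 mm, a narrower neck below it down to the top plate. Grasp it from above.
- bun: The round bun with a scored cross, the tallest of the three pastries: 50 mm in diameter (widest 17 mm above its flat foot), 42 mm high, about 45 g. Origin at the centre of its underside, z up.
- bun_center (a point): Centre of the bun, 20.5 mm above its underside.
- crescent: Crescent-shaped roll, about 60 mm long and 27 mm high, on another saucer. Origin at its underside.
- ring: Ring-shaped roll with a hole, 62 mm in diameter, 24 mm high, on the third saucer. Origin at the centre of its underside.
- saucer_crescent (a point): Middle of the saucer under the crescent roll (turns with the turntable).
- saucer_ring (a point): Middle of the saucer under the ring roll (turns with the turntable).
- tongs: Spring tongs, 290 mm long, 150 g, lying on edge (26 mm high), so they open level with the worktop. Origin at worktop level, midway between the two wooden handle sleeves: grip there, across y. x points to the jaws (their middle at x 145 mm, ends at 168 mm); hinge at x -90 mm, loop to -121 mm. Sleeves from x -60 to 25 mm, outer faces 43 mm apart at the origin when open.
- tongs_arm (a joint): How far the tongs are closed (rad): 0 open (jaw faces 83 mm apart), about 0.14 on the bun, 0.30 stop. A spring opens them: at the origin each side needs about 7 N to begin closing, 9 N at 0.14; squeezing with 15 to 40 N holds the bun firmly. 1 mm less between the handles is 2.6 mm less between the jaws.
- jaw_left: Jaw on the tongs' +y arm, the arm to which the tongs' frame belongs: ribbed grey pad 46 mm long, 25 mm high, 4.5 mm thick. Origin at the middle of its gripping face, 13.5 mm above the tongs' underside.
- jaw_right: Jaw on the other arm, likewise. The bun belongs midway between the two jaw origins; as the tongs close by an angle q, their centre line swings by q/2 about the hinge towards the +y of the tongs' frame.
- board: Speckled stoneware serving board with a brown rim, 180 x 274 x 10 mm, lying flat beyond the tongs. Origin at the centre of its underside; y along its length.
- free_end (a point): On the board's top (z 10 mm), middle of its empty end, 75 mm from the board's centre towards its -y end.
- mug: Two-tone glazed mug, 120 x 87 x 72 mm with handle, on the other end of the board.
- pinch_bowl: Small yellow bowl, 52 mm across, 18 mm high, on the board's far edge.
- dark_cup: Dark espresso cup, 64 x 87 x 50 mm with handle, on the worktop to the right of the case.

How it is judged:
On the way, in this order (a step that is already met when the one before it is completed fails the run):
1. the turntable is turned so that the bun stands in the middle of the opening (within 25 mm of the opening's centre line, at the front), still on the turntable (x of bun in the frame of case below -0.06 m and y of bun in the frame of case between -0.025 and 0.025 m and height (world z) of bun below 0.045 m and contact force between the fingers and tongs below 0.1 N), for 0.2 s.
2. the tongs, held by the gripper, are closed on the bun: both jaws press on it (contact force between the fingers and tongs above 1 N and contact force between each of jaw_left, jaw_right and bun above 0.4 N), for 0.1 s.
At the end, for the whole second after the job is handed in: The bun is held at rest between both jaws of the gripped tongs and carried by nothing else, its centre 75 to 250 mm above the worktop and within 50 mm, seen from above, of the middle of the board's empty end; the other two pastries are within 35 mm of their saucers' middles (all of step 2 and contact force between the fingers and bun below 0.1 N and value of joint tongs_arm between 0.06 and 0.25 rad and height (world z) of bun_center between 0.075 and 0.25 m and horizontal distance between bun_center and free_end below 0.05 m and contact force between each of tongs, bun and board below 0.1 N and contact force between tongs and mug below 0.1 N and linear speed of bun below 0.03 m/s and distance between crescent and saucer_crescent below 0.035 m and distance between ring and saucer_ring below 0.035 m); the arm keeps its last pose, push and grip.
It fails at once if the gripper's fingers touch a pastry (contact force between the fingers and bun above 0.5 N or contact force between the fingers and crescent above 0.5 N or contact force between the fingers and ring above 0.5 N).
It fails at once if the mug, bowl or dark cup is shifted by more than 40 mm (distance of any of mug, pinch_bowl, dark_cup from where it was at the start of the episode above 0.04 m).
It fails at once if the crescent or the ring leaves its saucer (distance between crescent and saucer_crescent above 0.035 m or distance between ring and saucer_ring above 0.035 m).
It also fails if it takes over 67 s, if anything falls off the work surface, if the arm or the gripper's body presses on something with over 40 N, if the wrist force passes 120 N, or if a joint passes its speed limit or range.

### The arm

A 7-joint arm with a two-finger parallel gripper is mounted at the origin on a cart in front of the work surface, level with it; the furniture and walls round the work are solid. World frame = base frame: x ahead of the robot, y to its left, z up, the work surface at z = 0. Lengths are in m, angles in rad, forces in N, time in s.
With the tool pointing down it reaches from about 0.35 to 0.9 m from the base axis. Payload 8.1 kg.
Tool frame: the origin (TCP) lies midway between the tips of the shut fingers; the grasp point (between the pads) lies 19 mm behind it; z points along the fingers, y is the line along which they close (so a half turn about z gives the same grasp; the last joint's range is limited). The gripper opens to 92 mm and grips with 3 to 60 N. Pads are 19 mm wide; open, the fingers measure 130 mm over their backs; the gripper's body (75 mm by 190 mm) begins 47 mm behind the grasp point.
Start: joints at [1.016, 0.434, 0.025, 1.573, -0.012, 1.134, -0.075], TCP at [0.273, -0.562, 0.227] pointing down, gripper open.
Joint ranges: [-2.62, 2.62], [-0.44, 2.09], [-1.27, 1.32], [0.08, 2.57], [-1.32, 4.46], [0.12, 2], [-2.74, 2.74]. Speed limits (rad/s): [2.22, 2.22, 3.01, 3.01, 3.14, 3.14, 3.14].

### API

Orientations are given as a rotation vector (axis times angle).
In Python, from cell import arm gives the robot as it stands.
- The arm moves only by the tool arm_command, never from a script. Its arguments are lists of equal length, an entry for each row: "dp": the shift along the tool's x, y, z in units of 25 mm (1.0 is 25 mm), a list of three; "angular": the turn, a rotation vector about the tool's x, y, z in units of 0.15 rad (1.0 is 0.15 rad), a list of three; "claw": the opening, from 0 (shut) to 1 (fully open). In form: {"dp": [[x, y, z], ...], "angular": [[rx, ry, rz], ...], "claw": [claw, ...]}. A call has 1 to 10 rows; each row shifts and turns the commanded pose from where the row before left it, along the tool's axes as they then stand; what a row does not reach is not made up. A row lasts 1/10 s, in which the tool goes at most 50 mm and 8.59 degrees, less where a joint would pass 70% of its speed; a pose out of reach is approached as far as the arm can. A call with a number of a shift or a turn outside -1 to 1 is refused whole. A call with a gripper value outside its range is refused whole. The fingers move at their own pace and stop on an object; "force" is the grip in N (left out, the last holds). Time passes only in rows, so rows that do not move let the fingers close. It gives the time, the measured TCP pose, the force, the opening and the grip force at its end, in the units of the state.
- arm.observe(): the state, without advancing time (a new reading comes with each control period).
- arm.get_image(name): name is "scene" or "top" or "wrist"; returns a dict with "frame" (420x560x3 uint8, red, green, blue), "z_map" (420x560 float32, m along the optical axis (not along the pixel's ray), 0 where there is no reading), "K" (3x3 intrinsics, pixels), "k1" (the pictures are not rectified: a ray, as slopes to the right and down, at radius r is drawn at 1 + k1 r^2 times it, then the intrinsics apply), "R" (3x3) and "t" (3): a world point X has camera coordinates R X + t. Camera axes: x right, y down, z forward; pixel columns grow to the right and rows downward; lengths in m; the calibration is good to about 2 mm. A picture is of the moment at which its call begins.
- arm.sign_off(): hands the job in; it is judged then, once.
The state is a dict: "clock": time; "joints": joint angles; "dq": joint speeds; "joint_efforts": joint torques, N m; "position": TCP position; "ee_rot": TCP orientation; "force": force on the tool from outside, world axes, zero at the start; "ft_torque": the same for the moment, N m; "width": opening from 0.0 (shut) to 1.0 (fully open); "gripper_force": force on a finger pad.
Only numpy, scipy, OpenCV 4.12 (cv2) and the standard library are available. Lean on these libraries where they do the work, as an engineer would, in place of code of your own. Each camera call takes 0.05 s, during which the arm holds its last target. There are 200 camera calls.

## Working session

There is one attempt and no reset: what is moved stays moved. The work goes in short steps, Python scripts to look and compute and a tool call to move; the robot and the scene stay as the last step left them, time stands still between calls to the robot, and variables do not carry over. Pictures are saved under pics/ and viewed, at most 10 in all, crops included, and the job is handed in when it is done.

Besides the shell and the picture viewer there is one more tool, called after "Request:" as name(argument=value, ...), one argument or row to a line, values as JSON. arm_command: Moves the arm, as the interface text tells. Its arguments: {"type":"object","properties":{"dp":{"type":"array","items":{"type":"array","items":{"type":"number"}}},"angular":{"type":"array","items":{"type":"array","items":{"type":"number"}}},"claw":{"type":"array","items":{"type":"number"}},"force":{"type":"number"}},"required":["dp","angular","claw"]}

```bash
mkdir -p pics
cat > h.py <<'E'
import numpy as np, cv2
from scipy.spatial.transform import Rotation as Rt
from cell import arm
def shot(n,tag):
    d=arm.get_image(n); cv2.imwrite(f'pics/{tag}.png',cv2.cvtColor(d['frame'],cv2.COLOR_RGB2BGR)); np.savez(f'pics/{tag}.npz',**d); return d
def load(tag): return dict(np.load(f'pics/{tag}.npz'))
def rays(d,uv):
    uv=np.atleast_2d(np.array(uv,float)); K=d['K']
    q=np.c_[(uv[:,0]-K[0,2])/K[0,0],(uv[:,1]-K[1,2])/K[1,1]]; s=q.copy()
    for _ in range(20): s=q/(1+d['k1']*(s**2).sum(1,keepdims=True))
    return s
def plane(d,uv,z):
    s=rays(d,uv); D=np.c_[s,np.ones(len(s))]@d['R']; C=-d['R'].T@d['t']
    return C+D*((z-C[2])/D[:,2])[:,None]
def depth(d,uv):
    uv=np.atleast_2d(uv); s=rays(d,uv); z=d['z_map'][uv[:,1].astype(int),uv[:,0].astype(int)]
    return (np.c_[s,np.ones(len(s))]*z[:,None]-d['t'])@d['R']
def cloud(d):
    v,u=np.mgrid[0:420,0:560]; P=depth(d,np.c_[u.ravel(),v.ravel()]); P[d['z_map'].ravel()==0]=np.nan
    return P.reshape(420,560,3)
def proj(d,X):
    c=np.atleast_2d(X)@d['R'].T+d['t']; s=c[:,:2]/c[:,2:]; s=s*(1+d['k1']*(s**2).sum(1,keepdims=True))
    return s@d['K'][:2,:2].T+d['K'][:2,2]
E
python3 - <<'E'
from h import *
a=shot('scene','s0');b=shot('top','t0')
im=np.hstack([cv2.imread('pics/s0.png')]);
for d in(a,b): print(d['K'].tolist(),d['k1'],-d['R'].T@d['t'],d['R'][2])
s=arm.observe();print(s['position'],s['ee_rot'],Rt.from_rotvec(s['ee_rot']).as_matrix().round(3).tolist(),s['width'],s['clock'])
E
```

```text
[[407.6404657609878, 0.0, 274.6063245512488], [0.0, 407.6404657609878, 206.07635327653492], [0.0, 0.0, 1.0]] -0.06562683308333613 [0.14332892 0.25569915 1.01624311] [ 0.39073961 -0.27109361 -0.87967654]
[[408.8761898613347, 0.0, 281.00309115335284], [0.0, 408.8761898613347, 207.56625014595528], [0.0, 0.0, 1.0]] -0.04464401192080437 [ 0.39276747 -0.0059796   1.17153918] [ 0.14036759  0.00175293 -0.99009791]
[ 0.2726099  -0.56190327  0.22603491] [-3.06050063e+00 -7.03254411e-01  7.16475262e-04] [[0.9, 0.437, -0.001], [0.437, -0.9, 0.001], [-0.0, -0.001, -1.0]] 0.9982696051430454 0.1
```

View pics/s0.png

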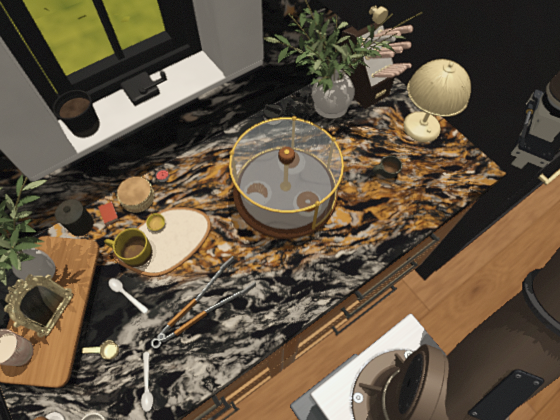

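View pics/t0.png

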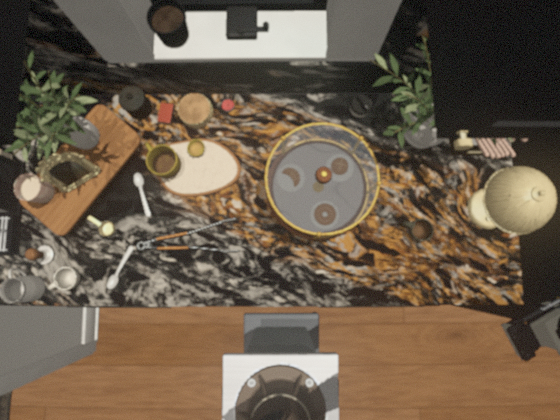

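The top view shows the case at about (323,180), its knob at (323,175), the tongs from (140,243) to (235,235) and the board at (200,167). I'll zoom in next.

Run:
```python
from h import *
t=cv2.imread('pics/t0.png');s=cv2.imread('pics/s0.png')
z=lambda im,x,y,w,h,f:cv2.resize(im[y:y+h,x:x+w],None,fx=f,fy=f,interpolation=cv2.INTER_CUBIC)
cv2.imwrite('pics/z1.png',np.vstack([np.hstack([z(t,258,115,133,130,3),z(s,225,110,133,130,3)]),z(t,120,205,133,35*2,3)[:210].repeat(1,0) if 0 else np.hstack([z(t,125,200,133,68,3),z(s,140,250,133,68,3)])]))
```

```text
(no output)
```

View pics/z1.png

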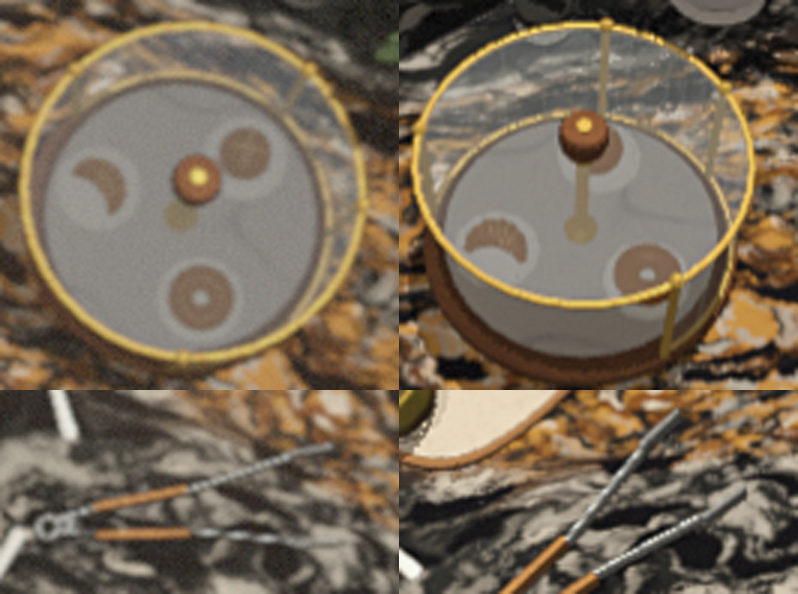

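Run:
```python
from h import *
for tag in('t0','s0'):
    d=load(tag); f=d['frame']; hsv=cv2.cvtColor(f,cv2.COLOR_RGB2HSV)
    # brass rim: saturated yellow
    m=cv2.inRange(hsv,(20,110,120),(32,255,255))
    if tag=='t0': m[:, :255]=0;m[:,395:]=0;m[:115]=0;m[245:]=0
    else: m[:,:222]=0;m[:,350:]=0;m[:110]=0;m[245:]=0
    v,u=np.nonzero(m); P=plane(d,np.c_[u,v],.155)
    # robust circle
    w=np.ones(len(P),bool); c=np.median(P,0)[:2]; 
    for it in range(12):
        A=np.c_[2*P[w,:2],np.ones(w.sum())]; x=np.linalg.lstsq(A,(P[w,:2]**2).sum(1),rcond=None)[0]
        c=x[:2]; r=np.sqrt(x[2]+c@c); e=abs(np.hypot(*(P[:,:2]-c).T)-r); w=e<max(.004,np.percentile(e,60))
    print(tag,'axis',c,'r',r,w.sum())
t=load('t0');s=load('s0')
T=lambda x,y:(258+x/3,115+y/3)
S=lambda x,y:(225+(x-399)/3,110+y/3)
print('knobtop',plane(t,T(198,176),.198),plane(s,S(584,125),.198))
c=plane(t,T(198,176),.198)[0]
for n,p,z in(('bun',T(245,152),.06),('cre',T(97,185),.05),('ring',T(200,297),.05)):
    P=plane(t,p,z)[0]-c; print(n,P,np.hypot(*P[:2]),np.degrees(np.arctan2(P[1],P[0])))
for n,p in(('a',(607,22)),('b',(725,85)),('c',(677,280)),('d',(418,130))):
    P=plane(s,S(*p),.160)[0]-c; print(n,P,np.hypot(*P[:2]),np.degrees(np.arctan2(P[1],P[0])))
B=lambda x,y:(125+x/3,200+(y-390)/3)
for n,p,z in(('hinge',(45,525),.026),('sl1a',(95,505),.026),('sl1b',(187,489),.026),('sl2a',(95,534),.026),('sl2b',(190,533),.026),('j1',(333,447),.026),('j2',(352,545),.026)):
    print(n,plane(t,B(*p),z)[0])
q=lambda x,y:(140+(x-399)/3,250+(y-390)/3)
print('scene j1,j2',plane(s,q(680,412),.026),plane(s,q(745,490),.026))
```

```text
t0 axis [ 0.61419941 -0.10851979] r 0.14403241511099082 894
s0 axis [ 0.61509628 -0.10865591] r 0.1435374051178732 722
knobtop [[ 0.61374696 -0.10923971  0.198     ]] [[ 0.61357744 -0.10885764  0.198     ]]
bun [ 0.05400699 -0.05881298 -0.138     ] 0.07984811028995478 -47.43925397512718
cre [ 0.02533806  0.07880198 -0.148     ] 0.08277541138453626 72.17527824044744
ring [-0.08041059 -0.01542017 -0.148     ] 0.08187578303520497 -169.14430127223446
a [ 0.10193558 -0.10124082 -0.038     ] 0.14366824565827074 -44.80407915093715
b [-0.01551362 -0.14256778 -0.038     ] 0.14340936101691776 -96.21025036762684
c [-0.14409578  0.01284636 -0.038     ] 0.14466727884984928 174.90546312720093
d [ 0.10058657  0.10216937 -0.038     ] 0.14337446855754857 45.44726486948627
hinge [0.45040275 0.39286659 0.026     ]
sl1a [0.46907706 0.34624908 0.026     ]
sl1b [0.48391743 0.25984108 0.026     ]
sl2a [0.44195874 0.3452474  0.026     ]
sl2b [0.4427754  0.25591382 0.026     ]
j1 [0.52308717 0.12311033 0.026     ]
j2 [0.43130996 0.10438453 0.026     ]
scene j1,j2 [[0.52191715 0.12430619 0.026     ]] [[0.43163847 0.11771121 0.026     ]]
```

Request:
arm_command(
  dp=[
    [0.5,-0.25,0],
    [1,-0.51,0],
    [1,-0.51,0],
    [1,-0.51,0],
    [1,-0.51,0],
    [1,-0.51,0],
    [1,-0.51,0],
    [1,-0.51,0],
    [1,-0.51,0],
    [1,-0.51,0],
  ],
  angular=[
    [0,0,0],
    [0,0,0],
    [0,0,0],
    [0,0,0],
    [0,0,0],
    [0,0,0],
    [0,0,0],
    [0,0,0],
    [0,0,0],
    [0,0,0],
  ],
  claw=[1,1,1,1,1,1,1,1,1,1],
  force=30,
)

```text
clock: 1.1
position: [0.4346, -0.3475, 0.2266]
ee_rot: [-3.061, -0.705, -0.0]
force: [-0.5, -0.5, 1.6]
width: 0.998
gripper_force: 0.0
```

Request:
arm_command(
  dp=[
    [1,-0.51,0],
    [1,-0.51,0],
    [1,-0.51,0],
    [1,-0.51,0],
    [1,-0.51,0],
    [1,-0.51,0],
    [1,-0.51,0],
    [1,-0.51,0],
    [0.5,-0.25,0],
  ],
  angular=[
    [0,0,0],
    [0,0,0],
    [0,0,0],
    [0,0,0],
    [0,0,0],
    [0,0,0],
    [0,0,0],
    [0,0,0],
    [0,0,0],
  ],
  claw=[1,1,1,1,1,1,1,1,1],
)

```text
clock: 2.0
position: [0.5788, -0.1556, 0.2266]
ee_rot: [-3.059, -0.709, -0.001]
force: [1.1, -0.1, 0.1]
width: 0.997
gripper_force: 0.0
```

Request:
arm_command(
  dp=[
    [0,0,0],
    [0,0,0],
    [0,0,0],
  ],
  angular=[
    [0,0,1],
    [0,0,1],
    [0,0,0],
  ],
  claw=[1,1,1],
)

```text
clock: 2.3
position: [0.5772, -0.1594, 0.2266]
ee_rot: [3.133, 0.234, -0.001]
force: [0.5, -1.0, 0.5]
width: 1.0
gripper_force: 0.0
```

```bash
cat >> h.py <<'E'
def st():
    s=arm.observe(); M=Rt.from_rotvec(s['ee_rot']).as_matrix()
    print('t',s['clock'],'p',np.round(s['position'],4),'xyaw',np.degrees(np.arctan2(M[1,0],M[0,0])).round(2),'z',M[:,2].round(3),'j',np.round(s['joints'],3),'w',round(s['width'],3),'gf',s['gripper_force'],'F',np.round(s['force'],2))
    return s,M
def go(target,yaw=None):
    s,M=st(); d=np.array(target)-s['position']; print('tool dp units',(M.T@d/.025).round(2))
E
python3 -c "
from h import *
go([.614,-.109,.167])"
```

```text
t 2.3 p [ 0.5772 -0.1594  0.2266] xyaw 8.55 z [-0.001 -0.    -1.   ] j [ 0.235  0.396 -0.077  1.633  0.033  1.114 -1.272] w 1.0 gf 0.0 F [ 0.54 -1.    0.5 ]
tool dp units [ 1.76 -1.78  2.38]
```

Request:
arm_command(
  dp=[
    [0.88,-0.89,0],
    [0.88,-0.89,0],
    [0,0,0.8],
    [0,0,0.8],
    [0,0,0.78],
    [0,0,0],
    [0,0,0],
    [0,0,0],
    [0,0,0],
    [0,0,0],
  ],
  angular=[
    [0,0,0],
    [0,0,0],
    [0,0,0],
    [0,0,0],
    [0,0,0],
    [0,0,0],
    [0,0,0],
    [0,0,0],
    [0,0,0],
    [0,0,0],
  ],
  claw=[1,1,1,1,1,1,0,0,0,0],
  force=30,
)

```text
clock: 3.3
position: [0.6148, -0.1091, 0.1681]
ee_rot: [3.132, 0.239, 0.002]
force: [-0.5, -0.5, -1.0]
width: 0.701
gripper_force: 0.0
```

Request:
arm_command(
  dp=[
    [0,0,0],
    [0,0,0],
    [0,0,0],
    [0,0,0],
  ],
  angular=[
    [0,0,0],
    [0,0,0],
    [0,0,0],
    [0,0,0],
  ],
  claw=[0,0,0,0],
)

```text
clock: 3.7
position: [0.6144, -0.1089, 0.1673]
ee_rot: [-3.133, -0.238, -0.0]
force: [-0.6, 0.5, 1.7]
width: 0.437
gripper_force: 30.0
```

```bash
python3 -c "
from h import *
go([.614,-.109,.167])"
```

```text
t 3.7 p [ 0.6144 -0.1089  0.1673] xyaw 8.7 z [ 0.  0. -1.] j [ 0.151  0.488 -0.09   1.642  0.049  1.014 -1.373] w 0.437 gf 30.00023015658371 F [-0.56  0.5   1.71]
tool dp units [-0.02  0.    0.01]
```

Request:
arm_command(
  dp=[
    [0,0,0],
    [0,0,0],
    [0,0,0],
    [0,0,0],
    [0,0,0],
    [0,0,0],
    [0,0,0],
    [0,0,0],
    [0,0,0],
    [0,0,0],
  ],
  angular=[
    [0,0,-0.2],
    [0,0,-0.4],
    [0,0,-0.6],
    [0,0,-0.7],
    [0,0,-0.7],
    [0,0,-0.7],
    [0,0,-0.7],
    [0,0,-0.7],
    [0,0,-0.7],
    [0,0,-0.7],
  ],
  claw=[0,0,0,0,0,0,0,0,0,0],
)

```text
clock: 4.7
position: [0.6149, -0.1096, 0.1673]
ee_rot: [2.7, 1.604, 0.001]
force: [2.5, -1.1, -0.9]
width: 0.436
gripper_force: 30.0
```

Request:
arm_command(
  dp=[
    [0,0,0],
    [0,0,0],
    [0,0,0],
    [0,0,0],
    [0,0,0],
    [0,0,0],
    [0,0,0],
    [0,0,0],
    [0,0,0],
    [0,0,0],
  ],
  angular=[
    [0,0,-0.7],
    [0,0,-0.7],
    [0,0,-0.7],
    [0,0,-0.7],
    [0,0,-0.7],
    [0,0,-0.7],
    [0,0,-0.7],
    [0,0,-0.7],
    [0,0,-0.7],
    [0,0,-0.7],
  ],
  claw=[0,0,0,0,0,0,0,0,0,0],
)

```text
clock: 5.7
position: [0.6159, -0.1095, 0.1674]
ee_rot: [1.532, 2.74, 0.002]
force: [6.1, -0.2, -4.3]
width: 0.431
gripper_force: 30.0
```

Request:
arm_command(
  dp=[
    [0,0,0],
    [0,0,0],
    [0,0,0],
    [0,0,0],
    [0,0,0],
    [0,0,0],
    [0,0,0],
    [0,0,0],
    [0,0,0],
    [0,0,0],
  ],
  angular=[
    [0,0,-0.7],
    [0,0,-0.7],
    [0,0,-0.7],
    [0,0,-0.7],
    [0,0,-0.7],
    [0,0,-0.6],
    [0,0,-0.5],
    [0,0,-0.3],
    [0,0,0],
    [0,0,0],
  ],
  claw=[0,0,0,0,0,0,0,0,0,0],
)

```text
clock: 6.7
position: [0.6163, -0.109, 0.1674]
ee_rot: [0.451, 3.105, 0.002]
force: [8.5, 1.0, -4.8]
width: 0.434
gripper_force: 30.0
```

Run:
```python
from h import *
st(); s=shot('scene','s1'); t=shot('top','t1')
z=lambda im,x,y,w,h,f:cv2.resize(im[y:y+h,x:x+w],None,fx=f,fy=f,interpolation=cv2.INTER_CUBIC)
cv2.imwrite('pics/z2.png',np.hstack([z(cv2.imread('pics/t1.png'),258,115,133,130,3),z(cv2.imread('pics/s1.png'),225,110,133,130,3)]))
```

```text
t 6.7 p [ 0.6163 -0.109   0.1674] xyaw 163.47 z [ 0.004  0.001 -1.   ] j [ 0.569  0.598 -0.74   1.602  0.438  1.11   1.001] w 0.434 gf 29.99910662532784 F [ 8.5   0.95 -4.81]
```

View pics/z2.png

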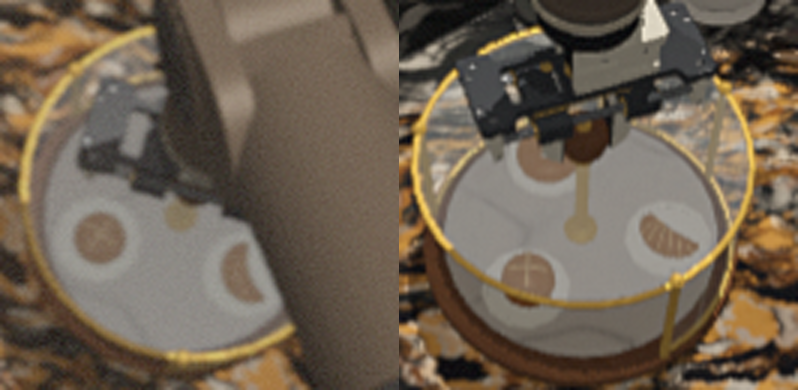

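Run:
```python
from h import *
c=np.array([.614,-.109])
t=load('t1');s=load('s1')
T=lambda x,y:(258+x/3,115+y/3)
S=lambda x,y:(225+(x-399)/3,110+y/3)
# opening centre check; saucer centre too
for n,d,p,z in(('bun t',t,T(100,238),.065),('bun s cross',s,S(529,270),.075),('saucer s',s,S(534,280),.038),('sauc t',t,T(97,240),.038)):
    P=plane(d,p,z)[0]; q=P[:2]-c; print(n,P,np.hypot(*q),np.degrees(np.arctan2(q[1],q[0])))
```

```text
bun t [ 0.58623434 -0.03251718  0.065     ] 0.0813667854152499 109.95248475834825
bun s cross [ 0.58598099 -0.03146677  0.075     ] 0.08244068390747683 109.86887445564803
saucer s [ 0.59215396 -0.04046505  0.038     ] 0.07193252445154749 107.68007680798962
sauc t [ 0.58906337 -0.03033877  0.038     ] 0.08251923412743753 107.58928824099898
```

Request:
arm_command(
  dp=[
    [0,0,0],
    [0,0,0],
    [0,0,0],
    [0,0,0],
    [0,0,-0.5],
    [0,0,-1],
    [0,0,-1],
    [0,0,-0.5],
    [0,0,0],
    [0,0,0],
  ],
  angular=[
    [0,0,0],
    [0,0,0],
    [0,0,0],
    [0,0,0],
    [0,0,0],
    [0,0,0],
    [0,0,0.9],
    [0,0,1],
    [0,0,1],
    [0,0,1],
  ],
  claw=[1,1,1,1,1,1,1,1,1,1],
)

```text
clock: 7.8
position: [0.6148, -0.1088, 0.244]
ee_rot: [1.338, 2.84, 0.001]
force: [-0.5, 0.4, -0.1]
width: 1.003
gripper_force: 0.0
```

Request:
arm_command(
  dp=[
    [0,0,0],
    [0,0,0],
    [0,0,0],
    [0,0,0],
    [0,0,0],
  ],
  angular=[
    [0,0,1],
    [0,0,1],
    [0,0,1],
    [0,0,1],
    [0,0,0],
  ],
  claw=[1,1,1,1,1],
)

```text
clock: 8.3
position: [0.6146, -0.1086, 0.2434]
ee_rot: [2.114, 2.323, 0.001]
force: [0.1, 0.6, -0.2]
width: 1.0
gripper_force: 0.0
```

Run:
```python
from h import *
go([.461,.284,.10])
# sleeves by colour in the first pictures
for tag,box in(('t0',(125,258,200,268)),('s0',(130,275,250,360))):
    d=load(tag); hsv=cv2.cvtColor(d['frame'],cv2.COLOR_RGB2HSV); m=cv2.inRange(hsv,(5,120,90),(20,255,255))
    k=np.zeros_like(m);k[box[2]:box[3],box[0]:box[1]]=255;m&=k
    n,l,stt,_=cv2.connectedComponentsWithStats(m)
    for i in np.argsort(-stt[1:,4])[:3]+1:
        v,u=np.nonzero(l==i); P=plane(d,np.c_[u,v],.022)[:,:2]; c=P.mean(0); w=np.linalg.svd(P-c,full_matrices=False)[2][0]; w*=-np.sign(w[1]); q=(P-c)@w
        print(tag,stt[i,4],c,'ang',np.degrees(np.arctan2(w[1],w[0])),'ext',q.min(),q.max())
# board
d=load('t0');hsv=cv2.cvtColor(d['frame'],cv2.COLOR_RGB2HSV)
m=cv2.inRange(hsv,(5,10,175),(30,90,255));k=np.zeros_like(m);k[130:205,140:245]=255;m&=k
n,l,stt,_=cv2.connectedComponentsWithStats(m);i=np.argmax(stt[1:,4])+1;v,u=np.nonzero(l==i);print('board px',stt[i])
P=plane(d,np.c_[u,v],.01)[:,:2];r=cv2.minAreaRect((P*1000).astype(np.float32));print(r)
```

```text
t 8.3 p [ 0.6146 -0.1086  0.2434] xyaw 95.39 z [ 0.001 -0.    -1.   ] j [ 0.419  0.471 -0.492  1.521  0.232  1.207 -0.017] w 1.0 gf 0.0 F [ 0.13  0.56 -0.23]
tool dp units [16.21 -4.65  5.72]
t0 182 [0.53356226 0.10545654] ang -105.6149179391086 ext -0.041455445054588924 0.04338010277112979
t0 132 [0.56168452 0.1851693 ] ang -131.00563979581634 ext -0.03202201843154207 0.03000945457343478
t0 117 [0.44325453 0.30205314] ang -89.60985615210127 ext -0.043563983316402245 0.04429873069113568
s0 958 [0.56789378 0.20968485] ang -111.66886941423815 ext -0.17171740306648908 0.144436157396797
s0 153 [0.48121696 0.10806492] ang -126.60234592917107 ext -0.037922319502169434 0.034501113744578295
s0 137 [0.44533743 0.30181071] ang -88.30677759558885 ext -0.04305050704251042 0.04314354642503999
board px [ 164  140   74   54 2570]
((680.1947021484375, 229.66259765625), (212.12741088867188, 158.65794372558594), 89.73396301269531)
```

Request:
arm_command(
  dp=[
    [0.5,-0.14,0],
    [1,-0.29,0],
    [1,-0.29,0],
    [1,-0.29,0],
    [1,-0.29,0],
    [1,-0.29,0],
    [1,-0.29,0],
    [1,-0.29,0],
    [1,-0.29,0],
    [1,-0.29,0],
  ],
  angular=[
    [0,0,0],
    [0,0,0],
    [0,0,0],
    [0,0,0],
    [0,0,0],
    [0,0,0],
    [0,0,0],
    [0,0,0],
    [0,0,0],
    [0,0,0],
  ],
  claw=[1,1,1,1,1,1,1,1,1,1],
)

```text
clock: 9.3
position: [0.522, 0.1227, 0.2426]
ee_rot: [2.106, 2.331, 0.0]
force: [0.4, 0.8, -0.9]
width: 1.001
gripper_force: 0.0
```

Request:
arm_command(
  dp=[
    [1,-0.28,0],
    [1,-0.28,0],
    [1,-0.28,0.5],
    [1,-0.28,1],
    [1,-0.28,1],
    [1,-0.28,1],
    [0.7,-0.15,0.5],
    [0,0,0],
    [0,0,0],
  ],
  angular=[
    [0,0,0],
    [0,0,0],
    [0,0,0],
    [0,0,0],
    [0,0,0],
    [0,0,0],
    [0,0,0],
    [0,0,0],
    [0,0,0],
  ],
  claw=[1,1,1,1,1,1,1,1,1],
)

```text
clock: 10.2
position: [0.4611, 0.2836, 0.1425]
ee_rot: [-2.108, -2.329, 0.0]
force: [-0.1, -0.9, -0.1]
width: 1.0
gripper_force: 0.0
```

Run:
```python
from h import *
go([.462,.285,.003]); shot('wrist','w2')
```

```text
t 10.2 p [0.4611 0.2836 0.1425] xyaw 95.72 z [-0. -0. -1.] j [-0.21   0.46  -0.598  1.844  0.316  0.933 -0.85 ] w 1.0 gf 0.0 F [-0.09 -0.91 -0.07]
tool dp units [0.05 0.04 5.58]
```

View pics/w2.png

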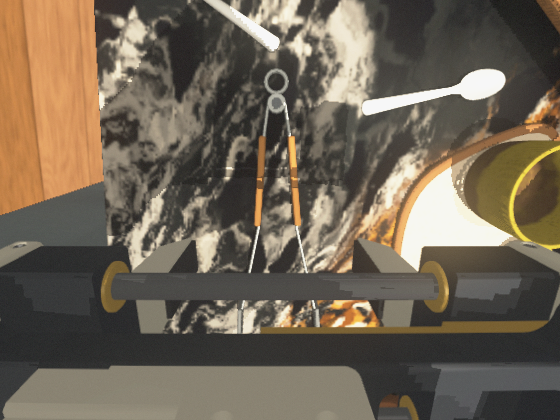

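The wrist view shows the tongs between the fingers: loop at (276,82), sleeves from (262,137) to (258,225) and from (291,137) to (297,225).

Run:
```python
from h import *
d=load('w2')
for tag,pts in(('sleeve',[(262,137),(258,225),(291,137),(297,225)]),('loop/hinge',[(276,82),(276,103)])):
    print(tag,plane(d,pts,.026).round(4).tolist())
P=plane(d,[(262,137),(258,225),(291,137),(297,225)],.026)
a=(P[0]+P[2])/2;b=(P[1]+P[3])/2;v=b-a;print(a,b,np.linalg.norm(v),np.degrees(np.arctan2(v[1],v[0])),'origin',a+v*60/85)
print(plane(d,[(240,325),(318,325)],.022))
```

```text
sleeve [[0.4447, 0.3459, 0.026], [0.4483, 0.261, 0.026], [0.471, 0.3485, 0.026], [0.4867, 0.2648, 0.026]]
loop/hinge [[0.4527, 0.3935, 0.026], [0.4544, 0.3763, 0.026]]
[0.4578456  0.34717732 0.026     ] [0.46750193 0.26290243 0.026     ] 0.08482630974713172 -83.46347743981984 origin [0.46466184 0.28768916 0.026     ]
[[0.43818765 0.13962694 0.022     ]
 [0.52497655 0.14831767 0.022     ]]
```

Request:
arm_command(
  dp=[
    [0.13,0.11,0.7],
    [0,0,1],
    [0,0,1],
    [0,0,1],
    [0,0,0.8],
    [0,0,0.6],
    [0,0,0.3],
    [0,0,0.1],
    [0,0,0],
    [0,0,0],
  ],
  angular=[
    [0,0,0],
    [0,0,0],
    [0,0,0],
    [0,0,0],
    [0,0,0],
    [0,0,0],
    [0,0,0],
    [0,0,0],
    [0,0,0],
    [0,0,0],
  ],
  claw=[1,1,1,1,1,1,1,1,1,1],
)

```text
clock: 11.25
position: [0.4646, 0.2871, 0.0056]
ee_rot: [2.112, 2.325, 0.002]
force: [0.1, -0.4, -0.8]
width: 1.0
gripper_force: 0.0
```

Request:
arm_command(
  dp=[
    [0,0,0],
    [0,0,0],
    [0,0,0],
    [0,0,0],
    [0,0,0],
    [0,0,0],
    [0,0,0],
    [0,0,0],
    [0,0,0],
    [0,0,0],
  ],
  angular=[
    [0,0,0],
    [0,0,0],
    [0,0,0],
    [0,0,0],
    [0,0,0],
    [0,0,0],
    [0,0,0],
    [0,0,0],
    [0,0,0],
    [0,0,0],
  ],
  claw=[0.55,0.5,0.45,0.4,0.4,0.4,0.4,0.4,0.4,0.4],
  force=30,
)

```text
clock: 12.25
position: [0.4641, 0.2865, 0.0047]
ee_rot: [2.112, 2.325, -0.0]
force: [-0.7, -0.7, 0.4]
width: 0.402
gripper_force: 7.4
```

```bash
python3 -c "
from h import *
st()"
```

```text
t 12.25 p [0.4641 0.2865 0.0047] xyaw 95.49 z [-0. -0. -1.] j [-0.304  0.647 -0.485  1.946  0.475  0.662 -0.993] w 0.402 gf 7.435992535902187 F [-0.7  -0.69  0.39]
```

Request:
arm_command(
  dp=[
    [0,0,-0.2],
    [0,0,-0.5],
    [0,0,-0.6],
    [0,0,-0.4],
    [0,0,0],
    [0,0,0],
    [0,0,0],
    [0,0,0],
    [0,0,0],
  ],
  angular=[
    [0,0,0],
    [0,0,0],
    [0,0,0],
    [0,0,0],
    [0,0,-0.3],
    [0,0,-0.5],
    [0,0,-0.5],
    [0,0,-0.4],
    [0,0,0],
  ],
  claw=[0.4,0.4,0.4,0.4,0.4,0.4,0.4,0.4,0.4],
)

```text
clock: 13.15
position: [0.4644, 0.2867, 0.0481]
ee_rot: [1.799, 2.575, 0.001]
force: [-0.0, 0.6, -1.5]
width: 0.398
gripper_force: 7.0
```

Run:
```python
from h import *
go([.5046,.192,.047]); shot('wrist','w3'); d=shot('top','t3'); s=shot('scene','s3')
z=lambda im,x,y,w,h,f:cv2.resize(im[y:y+h,x:x+w],None,fx=f,fy=f,interpolation=cv2.INTER_CUBIC)
cv2.imwrite('pics/z3.png',np.vstack([np.hstack([z(cv2.imread('pics/t3.png'),125,150,133,100,3),z(cv2.imread('pics/s3.png'),150,210,133,100,3)]),z(cv2.imread('pics/w3.png'),100,60,400,150,2)[:, :798]]))
```

```text
t 13.15 p [0.4644 0.2867 0.0481] xyaw 110.14 z [ 0.001  0.001 -1.   ] j [-0.226  0.602 -0.595  1.916  0.476  0.766 -0.739] w 0.398 gf 6.950019544892712 F [-0.01  0.65 -1.54]
tool dp units [-4.11  0.2   0.04]
```

View pics/z3.png

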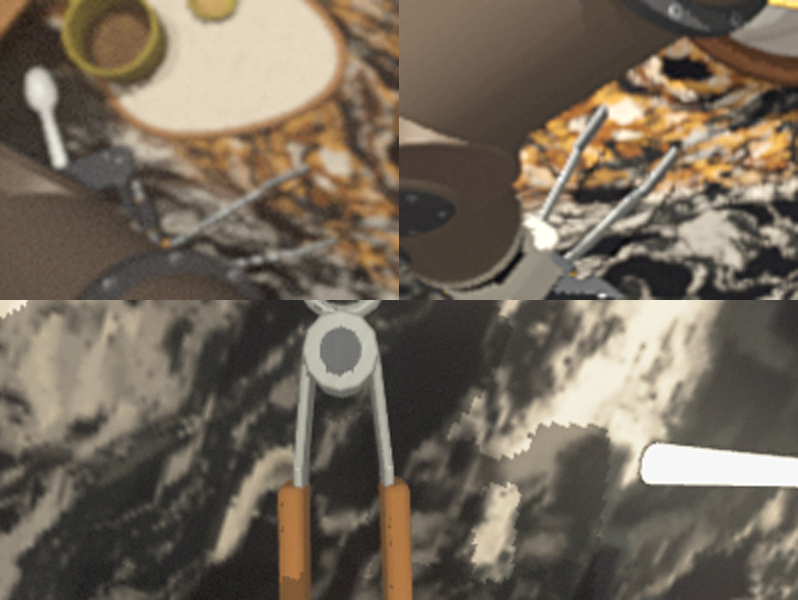

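Run:
```python
from h import *
t=load('t3');s=load('s3')
def tri(obs):
    A=np.zeros((3,3));b=np.zeros(3)
    for d,p in obs:
        C=-d['R'].T@d['t'];v=plane(d,p,0)[0]-C;v/=np.linalg.norm(v);Q=np.eye(3)-np.outer(v,v);A+=Q;b+=Q@C
    return np.linalg.solve(A,b)
o=np.array([.4644,.2867]);u=np.array([-np.cos(np.radians(110.14)),-np.sin(np.radians(110.14))])
n=np.array([-u[1],u[0]])
for a,b in(((227.3,206.7),(218.7,247.3)),((236.7,231),(242,260.7))):
    X=tri([(t,a),(s,b)]); print(X,(X[:2]-o)@u,(X[:2]-o)@n)
w=load('w3')
# hinge ring & sleeve starts at expected heights
P=plane(w,[(100+340/2,60+50/2),(100+294/2,60+185/2),(100+396/2,60+185/2)],.069)
for X in P: print(X,(X[:2]-o)@u,(X[:2]-o)@n)
# board outline in top
d=load('t3');hsv=cv2.cvtColor(d['frame'],cv2.COLOR_RGB2HSV)
Q=plane(t,[(125+345/3,150+55/3),(125+180/3,150+136/3),(125+105/3,150+95/3)],.01);print(Q)
```

```text
[0.55405156 0.14440269 0.05824713] 0.16446480798576493 0.03517460619582679
[0.48639986 0.11698192 0.06623194] 0.1669154016924207 -0.037781863194372926
[0.43246843 0.37194058 0.069     ] -0.09102299633516567 -0.0006294500936278352
[0.43240683 0.34104393 0.069     ] -0.06203675189797439 -0.011325475972964886
[0.45446892 0.34914391 0.069     ] -0.06204514832540891 0.012176550324237638
[[0.67328982 0.11506932 0.01      ]
 [0.59422209 0.27342708 0.01      ]
 [0.63490286 0.34784211 0.01      ]]
```

Request:
arm_command(
  dp=[
    [-0.3,0.02,0],
    [-0.6,0.03,0],
    [-0.7,0.03,0],
    [-0.7,0.03,0],
    [-0.7,0.03,0],
    [-0.6,0.03,0],
    [-0.4,0.03,0],
    [-0.1,0,0],
    [0,0,0],
  ],
  angular=[
    [0,0,0],
    [0,0,0],
    [0,0,0],
    [0,0,0],
    [0,0,0],
    [0,0,0],
    [0,0,0],
    [0,0,0],
    [0,0,0],
  ],
  claw=[0.4,0.4,0.4,0.4,0.4,0.4,0.4,0.4,0.4],
)

```text
clock: 14.2
position: [0.5041, 0.192, 0.0472]
ee_rot: [-1.8, -2.574, -0.0]
force: [0.3, -0.3, -1.3]
width: 0.398
gripper_force: 7.0
```

Run:
```python
from h import *
s,M=st(); o=s['position'];u=-M[:2,0];n=np.array([-u[1],u[0]])
for cam in('wrist','top','scene'):
    d=shot(cam,cam[0]+'4'); P=cloud(d); q=P[...,:2]-o[:2]; a=q@u; b=q@n; z=P[...,2]
    for lo,hi in((-.115,-.095),(-.095,-.08),(-.08,-.065),(-.06,-.045),(-.045,-.03),(-.03,-.015),(.06,.09),(.09,.12),(.12,.145),(.145,.17)):
        r=[]
        for sg in(1,-1):
            m=(a>lo)&(a<hi)&(b*sg>-.001)&(b*sg<.045)&(z>.03)&(z<.09)
            r+=[m.sum()]+([np.percentile(z[m],[50,90]).round(4).tolist(),np.median(b[m]).round(4)] if m.sum()>2 else [])
        print(cam,lo,r)
```

```text
t 14.2 p [0.5041 0.192  0.0472] xyaw 110.07 z [-0.  0. -1.] j [-0.033  0.596 -0.598  1.931  0.478  0.758 -0.556] w 0.398 gf 6.950271200184943 F [ 0.34 -0.33 -1.28]
wrist -0.115 [np.int64(470), [0.057, 0.0683], np.float64(0.0066), np.int64(497), [0.0571, 0.0683], np.float64(-0.0071)]
wrist -0.095 [np.int64(666), [0.0679, 0.0698], np.float64(0.0037), np.int64(760), [0.0681, 0.07], np.float64(-0.0042)]
wrist -0.08 [np.int64(230), [0.0652, 0.0662], np.float64(0.0091), np.int64(256), [0.0649, 0.0661], np.float64(-0.0095)]
wrist -0.06 [np.int64(473), [0.0669, 0.0677], np.float64(0.0122), np.int64(499), [0.0668, 0.0678], np.float64(-0.0119)]
wrist -0.045 [np.int64(435), [0.0668, 0.0678], np.float64(0.0131), np.int64(443), [0.0668, 0.0678], np.float64(-0.012)]
wrist -0.03 [np.int64(394), [0.0668, 0.0677], np.float64(0.014), np.int64(413), [0.0668, 0.0676], np.float64(-0.0124)]
wrist 0.06 [np.int64(0), np.int64(0)]
wrist 0.09 [np.int64(0), np.int64(0)]
wrist 0.12 [np.int64(0), np.int64(0)]
wrist 0.145 [np.int64(0), np.int64(0)]
top -0.115 [np.int64(0), np.int64(1)]
top -0.095 [np.int64(0), np
[... 1051 characters left out ...]

scene -0.045 [np.int64(32), [0.0658, 0.069], np.float64(0.0111), np.int64(33), [0.0658, 0.0689], np.float64(-0.0157)]
scene -0.03 [np.int64(19), [0.0634, 0.0677], np.float64(0.0116), np.int64(4), [0.0557, 0.065], np.float64(-0.0161)]
scene 0.06 [np.int64(16), [0.0608, 0.0654], np.float64(0.026), np.int64(37), [0.0573, 0.0658], np.float64(-0.0233)]
scene 0.09 [np.int64(32), [0.0582, 0.0662], np.float64(0.0301), np.int64(41), [0.0594, 0.0649], np.float64(-0.0277)]
scene 0.12 [np.int64(38), [0.0616, 0.0685], np.float64(0.035), np.int64(41), [0.0612, 0.0669], np.float64(-0.0341)]
scene 0.145 [np.int64(29), [0.0627, 0.0673], np.float64(0.0366), np.int64(30), [0.063, 0.0665], np.float64(-0.0345)]
```

Request:
arm_command(
  dp=[
    [-0.3,0,0],
    [-0.5,0,0],
    [-0.5,0,0],
    [-0.5,0,0],
    [-0.5,0,0],
    [-0.5,0,0],
    [-0.4,0,0],
    [-0.3,0,0],
    [-0.24,0,0],
    [0,0,0],
  ],
  angular=[
    [0,0,0],
    [0,0,0],
    [0,0,0],
    [0,0,0],
    [0,0,0],
    [0,0,0],
    [0,0,0],
    [0,0,0],
    [0,0,0],
    [0,0,0],
  ],
  claw=[0.4,0.4,0.4,0.4,0.4,0.4,0.4,0.4,0.4,0.4],
)

```text
clock: 15.35
position: [0.5365, 0.1035, 0.0472]
ee_rot: [1.801, 2.574, -0.0]
force: [0.1, -0.4, -0.7]
width: 0.399
gripper_force: 7.0
```

Run:
```python
from h import *
st()
shot('top','t5');shot('scene','s5')
z=lambda im,x,y,w,h,f:cv2.resize(im[y:y+h,x:x+w],None,fx=f,fy=f,interpolation=cv2.INTER_CUBIC)
cv2.imwrite('pics/z5.png',np.hstack([z(cv2.imread('pics/t5.png'),230,115,133,130,3),z(cv2.imread('pics/s5.png'),205,130,133,130,3)]))
```

```text
t 15.35 p [0.5365 0.1035 0.0472] xyaw 110.04 z [ 0. -0. -1.] j [ 0.138  0.605 -0.598  1.914  0.48   0.768 -0.381] w 0.399 gf 6.950017786439275 F [ 0.11 -0.38 -0.7 ]
```

View pics/z5.png

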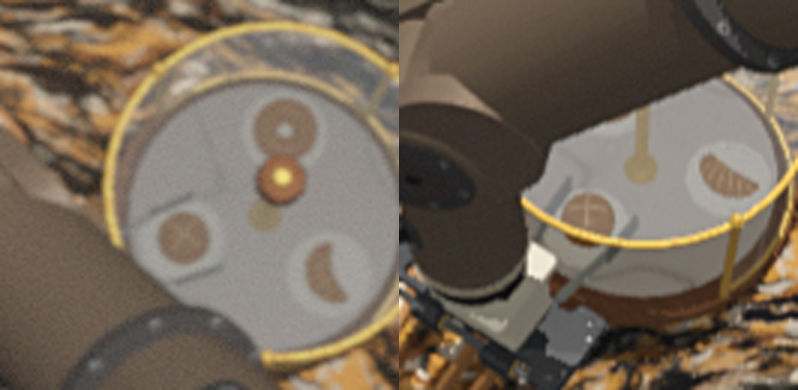

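The jaws straddle the bun evenly. Its centre is at (184,238) in the left crop, about 21 mm behind the jaw ends, so I'll close now.

Request:
arm_command(
  dp=[
    [0,0,0],
    [0,0,0],
    [0,0,0],
    [0,0,0],
    [0,0,0],
    [0,0,0],
    [0,0,0],
    [0,0,0],
    [0,0,0],
    [0,0,0],
  ],
  angular=[
    [0,0,0],
    [0,0,0],
    [0,0,0],
    [0,0,0],
    [0,0,0],
    [0,0,0],
    [0,0,0],
    [0,0,0],
    [0,0,0],
    [0,0,0],
  ],
  claw=[0.38,0.36,0.34,0.32,0.3,0.28,0.2,0.1,0,0],
  force=25,
)

```text
clock: 16.45
position: [0.5362, 0.1043, 0.0472]
ee_rot: [1.8, 2.575, 0.0]
force: [-0.6, -0.4, -1.4]
width: 0.319
gripper_force: 24.9
```

Request:
arm_command(
  dp=[
    [0,0,0],
    [0,0,0],
    [0,0,-0.1],
    [0,0,-0.2],
    [0,0,-0.3],
    [0,0,-0.3],
    [0,0,-0.1],
    [0,0,0],
  ],
  angular=[
    [0,0,0],
    [0,0,0],
    [0,0,0],
    [0,0,0],
    [0,0,0],
    [0,0,0],
    [0,0,0],
    [0,0,0],
  ],
  claw=[0,0,0,0,0,0,0,0],
)

```text
clock: 17.25
position: [0.5366, 0.1044, 0.0729]
ee_rot: [1.799, 2.574, 0.001]
force: [-0.9, -0.2, -3.0]
width: 0.324
gripper_force: 24.9
```

Run:
```python
from h import *
go([.614-.342*.4,-.109+.94*.4,.072])
d=shot('top','t6');shot('scene','s6')
z=lambda im,x,y,w,h,f:cv2.resize(im[y:y+h,x:x+w],None,fx=f,fy=f,interpolation=cv2.INTER_CUBIC)
cv2.imwrite('pics/z6.png',np.hstack([z(cv2.imread('pics/t6.png'),230,115,133,130,3),z(cv2.imread('pics/s6.png'),205,130,133,130,3)]))
```

```text
t 17.25 p [0.5366 0.1044 0.0729] xyaw 110.1 z [ 0.001  0.    -1.   ] j [ 0.156  0.571 -0.622  1.895  0.448  0.816 -0.354] w 0.324 gf 24.870235919952393 F [-0.85 -0.16 -3.04]
tool dp units [6.92 0.   0.04]
```

View pics/z6.png

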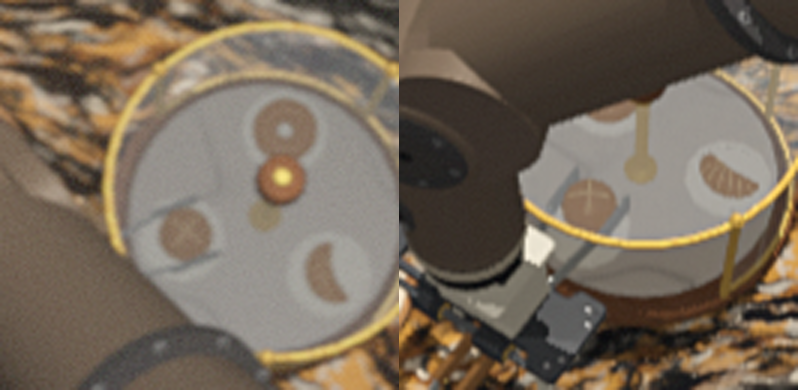

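Request:
arm_command(
  dp=[
    [0.2,0,0],
    [0.5,0,0],
    [0.8,0,0],
    [0.9,0,0],
    [0.9,0,0],
    [0.9,0,0],
    [0.9,0,0],
    [0.8,0,-0.2],
    [0.7,0,-0.4],
    [0.4,0,-0.6],
  ],
  angular=[
    [0,0,0],
    [0,0,0],
    [0,0,0],
    [0,0,0],
    [0,0,0],
    [0,0,0],
    [0,0,0],
    [0,0,0],
    [0,0,0],
    [0,0,0],
  ],
  claw=[0,0,0,0,0,0,0,0,0,0],
)

```text
clock: 18.35
position: [0.4742, 0.2711, 0.1024]
ee_rot: [-1.795, -2.576, 0.001]
force: [0.2, -1.2, -2.2]
width: 0.318
gripper_force: 24.9
```

Request:
arm_command(
  dp=[
    [0,0,-0.6],
    [0,0,-0.5],
    [0,0,-0.3],
    [0,0,-0.1],
    [0,0,0],
  ],
  angular=[
    [0,0,0],
    [0,0,0],
    [0,0,0],
    [0,0,0],
    [0,0,0],
  ],
  claw=[0,0,0,0,0],
)

```text
clock: 18.85
position: [0.4764, 0.268, 0.1399]
ee_rot: [1.801, 2.574, 0.0]
force: [0.2, -0.2, -2.5]
width: 0.322
gripper_force: 24.9
```

Run:
```python
from h import *
go([.630,.324,.14])
d=load('t3');hsv=cv2.cvtColor(d['frame'],cv2.COLOR_RGB2HSV)
d=load('t0');hsv=cv2.cvtColor(d['frame'],cv2.COLOR_RGB2HSV)
m=cv2.inRange(hsv,(5,10,175),(30,90,255));k=np.zeros_like(m);k[130:205,140:245]=255;m&=k
P=plane(d,np.argwhere(m)[:,::-1],.01)[:,:2]
for y in np.arange(.12,.33,.015):
    q=P[abs(P[:,1]-y)<.004,0]
    if len(q)>3: print(round(y,3),q.min().round(3),q.max().round(3))
```

```text
t 18.85 p [0.4764 0.268  0.1399] xyaw 110.03 z [ 0. -0. -1.] j [-0.121  0.49  -0.674  1.83   0.37   0.95  -0.608] w 0.322 gf 24.870318174362183 F [ 0.2  -0.23 -2.53]
tool dp units [ 0.    6.54 -0.  ]
0.12 0.568 0.756
0.135 0.568 0.759
0.15 0.627 0.762
0.165 0.568 0.738
0.18 0.612 0.784
0.195 0.61 0.753
0.21 0.607 0.756
0.225 0.586 0.76
0.24 0.601 0.705
0.255 0.601 0.708
0.27 0.601 0.757
0.285 0.578 0.754
0.3 0.575 0.751
0.315 0.578 0.748
0.33 0.593 0.634
```

Request:
arm_command(
  dp=[
    [0,0.3,0],
    [0,0.6,0],
    [0,0.8,0],
    [0,0.9,0],
    [0,0.9,0],
    [0,0.9,0],
    [0,0.8,0],
    [0,0.7,0],
    [0,0.4,0],
    [0,0.24,0],
  ],
  angular=[
    [0,0,0],
    [0,0,0],
    [0,0,0],
    [0,0,0],
    [0,0,0],
    [0,0,0],
    [0,0,0],
    [0,0,0],
    [0,0,0],
    [0,0,0],
  ],
  claw=[0,0,0,0,0,0,0,0,0,0],
)

```text
clock: 19.85
position: [0.6301, 0.3248, 0.1387]
ee_rot: [-1.8, -2.574, 0.002]
force: [-0.7, -0.2, -2.0]
width: 0.328
gripper_force: 24.9
```

Request:
arm_command(
  dp=[
    [0,0,0],
    [0,0,0],
    [0,0,0],
    [0,0,0],
    [0,0,0],
  ],
  angular=[
    [0,0,0],
    [0,0,0],
    [0,0,0],
    [0,0,0],
    [0,0,0],
  ],
  claw=[0,0,0,0,0],
)

```text
clock: 20.35
position: [0.6294, 0.3247, 0.14]
ee_rot: [1.799, 2.575, 0.0]
force: [0.0, -0.5, -2.6]
width: 0.321
gripper_force: 24.9
```

Run:
```python
from h import *
st(); d=shot('top','t7');shot('scene','s7')
z=lambda im,x,y,w,h,f:cv2.resize(im[y:y+h,x:x+w],None,fx=f,fy=f,interpolation=cv2.INTER_CUBIC)
cv2.imwrite('pics/z7.png',np.hstack([z(cv2.imread('pics/t7.png'),140,110,133,130,3),z(cv2.imread('pics/s7.png'),110,170,133,130,3)]))
```

```text
t 20.35 p [0.6294 0.3247 0.14  ] xyaw 110.11 z [ 0. -0. -1.] j [-0.205  0.719 -0.606  1.404  0.424  1.149 -0.517] w 0.321 gf 24.870144724845886 F [ 0.01 -0.47 -2.62]
```

View pics/z7.png

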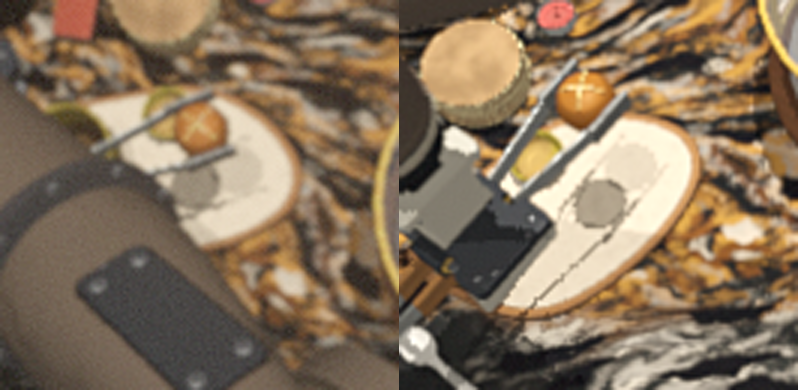

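Run:
```python
from h import *
t=load('t7');s=load('s7')
T=lambda x,y:(140+x/3,110+y/3); S=lambda x,y:(110+(x-399)/3,170+y/3)
print('bun',plane(t,T(202,125),.165),plane(s,S(586,90),.167))
for n,p in(('top',(225,88)),('tr',(270,115)),('tip',(300,180)),('br',(275,225)),('bot',(215,250))): print(n,plane(t,T(*p),.01)[0])
for p in((640,115),(695,165),(660,235),(600,287),(530,316)): print('s',plane(s,S(*p),.01)[0])
z=load('t0'); print('mug,bowl px', plane(z,[(163,160),(196,149)],.03))
```

```text
bun [[0.67973419 0.18259905 0.165     ]] [[0.67713983 0.18407493 0.167     ]]
top [0.76129444 0.18987887 0.01      ]
tr [0.73361295 0.1451561  0.01      ]
tip [0.66831908 0.11501278 0.01      ]
br [0.623973  0.1386692 0.01     ]
bot [0.59973606 0.19620535 0.01      ]
s [0.72231619 0.14227533 0.01      ]
s [0.64759329 0.12700549 0.01      ]
s [0.60643784 0.1882491  0.01      ]
s [0.59458859 0.25605313 0.01      ]
s [0.60656921 0.31894716 0.01      ]
mug,bowl px [[0.69436522 0.33561333 0.03      ]
 [0.72638868 0.24093351 0.03      ]]
```

```bash
python3 -c "
from h import *
st(); print(arm.sign_off())"
```

```text
t 20.45 p [0.6294 0.3248 0.1399] xyaw 110.11 z [ 0. -0. -1.] j [-0.205  0.72  -0.606  1.404  0.424  1.149 -0.517] w 0.322 gf 24.87016797065735 F [ 0.16 -0.15 -1.91]
the job is handed in; nothing more can be done
None
```

I handed the job in at 20.45 s with the bun held in the closed tongs, its centre at about z 0.147 m and within about 10 mm of the middle of the board's empty end by my measurement; the sign-off returned no verdict.

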